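# Close a lever-lid cereal container

## Robot

A 7-joint arm with a two-finger parallel gripper is mounted at the origin on the work surface. World frame = base frame: x ahead of the robot, y to its left, z up, the work surface at z = 0. Lengths are in m, angles in rad, forces in N, time in s.
With the tool pointing down it reaches from about 0.425 to 0.875 m from the base axis. Payload 4.7 kg.
Tool frame: the origin (TCP) lies at the very end of the fingers, on their centre line; the grasp point (between the pads) lies 19 mm behind it (manip.pinch_z is the distance from the TCP to the grasp point, in m); z points along the fingers, y is the direction in which the jaws open and shut (so a half turn about z gives the same grasp; the last joint's range is limited). The gripper opens to 87 mm and grips with 3 to 60 N. Pads are 19 mm wide; open, the fingers measure 117 mm over their backs; the gripper's body (75 mm by 190 mm) begins 51 mm behind the grasp point.
Start: joints at [-1.25, 0.321, -0.07, 1.45, 0.023, 1.371, -0.057], TCP at [0.196, 0.62, 0.223] pointing down, gripper open.
Joint ranges: [-2.86, 2.86], [-0.3, 2.09], [-1.38, 1.24], [0.06, 2.45], [-1.56, 4.7], [0.09, 2.05], [-2.69, 2.69]. Speed limits (rad/s): [2.57, 2.57, 3.14, 3.14, 3.14, 3.14, 3.14].

## Interface

Orientations are given as a 3x3 rotation matrix whose columns are the frame's x, y, z axes.
In Python, from station import sensors, cams, workorder, nets, manip gives the robot as it stands.
- The arm moves only by the shell command python3 -m pendant 'ROWS' [FORCE]. ROWS is JSON, a list of rows, each a list of 3 entries, a list of its own where there are three numbers: the shift along the tool's x, y, z as a fraction of full scale, then the turn about the tool's z as a fraction of full scale, then the closure, from 0 (fully open) to 1 (shut). In form: [[[tx, ty, tz], turn, claw], ...]. A call has 1 to 5 rows; each row is the pose to reach, as a shift and turn from the pose commanded when the call began, along the tool's axes at that moment, turning the shorter way round; what a row does not reach only later rows make up. Full scale, the value 1, is 250 mm for a shift and 180 degrees for a turn. A row lasts 1/12 s, in which the tool goes at most 41.7 mm and 7.16 degrees, less where a joint would pass 70% of its speed; a pose out of reach is approached as far as the arm can. A call with a number of a shift or a turn outside -1 to 1 is refused whole. A call with a gripper value outside its range is refused whole. The fingers move at their own pace and stop on an object; FORCE is the grip in N (left out, the last holds). Time passes only in rows, so rows that repeat a pose let the fingers close. It gives the time, the measured TCP pose, the force and the opening at its end, in the units of the state.
- sensors.read_state(): the state, without advancing time (a new reading comes with each control period).
- cams.snapshot(name): name is "side" or "top" or "wrist"; returns a dict with "image" (420x560x3 uint8, red, green, blue), "vertical_fov" (degrees; the focal length in pixels is half the picture's height over the tangent of half this angle, whatever the lens; pixels are square), "cx", "cy" (the principal point, pixels), "k1" (the pictures are not rectified: a ray, as slopes to the right and down, at radius r is drawn at 1 + k1 r^2 times it, then the intrinsics apply), "cam_to_world" (4x4, takes a point from camera to world coordinates). Camera axes: x right, y up, looking along -z (the intrinsics and any distortion apply to the point x, -y, -z); pixel columns grow to the right and rows downward; lengths in m; the calibration is good to about 2 mm. A picture is of the moment at which its call begins. There is no depth.
- workorder.job_done(): hands the job in, once; it reports no verdict.
Trained networks look in a picture, given as the dict that the camera call returned (one of the last four; its "shot" number tells which), for a name from the list of things; names that differ only in an ending like _2 or _b are one class to them, and where a whole thing is asked for, a point or a joint stands for the part that bears it (a point fixed in the world has none). Each returns a list of dicts, best first, with "score" (0 to 1); they miss things now and then, are a little off and sometimes report something else, mostly with a low value. They report only what shows in the picture. A call takes as long as a camera call.
- nets.spot_in(label, picture): "point" ([x, y, z] in m, in the coordinates of the camera as it stood for that picture, good to about 4 mm: the middle of the surface that is visible of it).
- nets.regions_of(label, picture): "region" (420x560 bool, what is visible of it).
- nets.landmark_of(label, picture): "point" ([x, y, z] in m, in the coordinates of the camera as it stood for that picture, good to about 4 mm: a listed point, or the origin of a listed thing).
The state is a dict: "t": time; "joints": joint angles; "qd": joint speeds; "joint_torque": joint torques, N m; "eef_pos": TCP position; "ee_rot": TCP orientation; "contact_force": force on the tool from outside, world axes, zero at the start; "ft_torque": the same for the moment, N m; "grip_width": finger opening in m.
Only numpy, scipy, OpenCV 4.12 (cv2) and the standard library are available. Lean on these libraries where they do the work, as an engineer would, in place of code of your own. Each camera call takes 0.05 s, during which the arm holds its last target.

## Task

The lid of the tall clear cereal container has been left standing a little proud of the rim with its locking lever up. Using the fingertips only, press the lid down until it is fully home on the rim, then push the lever over until it snaps down flat on the lid. Do not lift or tip the container or shove it out of its place, and leave everything else on the bar as it is, including the lever of the small canister.

Things in the scene. Friction and masses are not known exactly. Their poses are not given: they have to be found in the camera images.
- cereal: The cereal container, loose on the bar: clear acrylic box 170 mm long (its x axis) x 120 mm wide (y) x 170 mm tall (z up) full of brown wheat biscuits, 0.8 to 1 kg with its lid. Origin: centre of its underside. Its white lid is 176 x 126 mm, 8 mm thick, and stays on the box; it only slides up and down. The taller of the two lever-lid containers on the bar.
- cereal_lid (a joint): How far the lid stands above its seat on the rim, m: 0 = fully home (underside of the lid 170 mm, top face 178 mm above the bar), at most 0.014. It starts 0.007 to 0.013. The seal grips the mouth: it takes 5 to 8 N straight down to move it, it stays where it is left, and it stops hard at 0.
- lid_press (a point): Point on the bare top face of the lid, 50 mm from the lid's centre along the container's +x, on its centre line: clear of the lever while that stands up. It rides with the lid.
- cereal_lever (a joint): Angle of the cereal lid's lever, rad: 0 = flat along the lid (locked), 1.6 = standing straight up (unlocked), where it starts. A spring drives it away from 0.9 rad to whichever stop is nearer: from upright it resists by about 0.07 N m, falling to nothing at 0.9; once past that it snaps flat by itself.
- cereal_lever_pivot (a point): Axis of the lever, 32 mm from the lid's centre along the container's -x, 18 mm above the lid's underside (10 mm above its top face). The axis runs along the container's y; its frame turns with the lever: its x axis runs out along the blade, which standing up is vertical.
- cereal_lever_tip (a point): Free end of the lever, a steel blade 26 mm wide and 6 mm thick that ends in a rounded bead 9 mm thick, 60 mm from the pivot. Standing up it is straight above the pivot; it falls towards the container's +x, so it is pushed from the -x side; lying flat it points along +x and leaves about 8 mm under it.
- canister: Small clear canister of the same make, 116 x 116 mm, 103 mm tall to the top of its lid, loose, with oat biscuits; already closed, to be left alone. It, the cereal container and the bowl may stand in any order. Origin: centre of its underside.
- canister_lever (a joint): Angle of the small canister's lever, rad: 0 = flat, locked, as it starts and must stay; 1.6 = standing up.
- bowl: Navy ceramic bowl, 130 mm across, 60 mm high, loose bystander. Origin: centre of its underside.
- mug: White mug, 82 mm across, 92 mm high, loose bystander. Origin: centre of its underside.
- spoon: Steel spoon, 160 mm long, lying along its x axis, loose bystander.
- honey: Amber honey jar, 68 mm across, 95 mm high, loose bystander. Origin: centre of its underside.
- milk: White milk bottle, 72 mm across, 190 mm high, loose bystander. Origin: centre of its underside.
- mill: Turned wooden pepper mill, 54 mm across, 140 mm high, loose bystander. Origin: centre of its underside.
- scoop: Aluminium scoop, 190 mm long, lying flat along its x axis, loose bystander.

How it is judged:
On the way, in this order (a step that is already met when the one before it is completed fails the run):
1. the lid is pressed fully home (within 2.5 mm) while its lever still stands up (value of joint cereal_lid below 0.0025 m and value of joint cereal_lever above 1.2 rad), for 0.2 s.
2. the lever has snapped over and lies flat on the lid (value of joint cereal_lever below 0.1 rad and value of joint cereal_lid below 0.0025 m), for 0.2 s.
At the end, for the whole second after the job is handed in: The cereal lid is home on its rim (within 2.5 mm), its lever lies flat (within 0.1 rad), the container stands upright and at rest within 30 mm of its first place, the small canister's lever is still flat, and every bystander is within 30 mm of where it was (all of step 2 and angle between cereal's own z axis and vertical below 0.05 rad and height (world z) of cereal below 0.005 m and distance of each of cereal, canister, bowl, mug, spoon, honey, milk, mill, scoop from where it was at the start of the episode below 0.03 m and linear speed of cereal below 0.02 m/s and value of joint canister_lever below 0.1 rad); the robot touches nothing.
It fails at once if the container is lifted or tipped (by more than 10 mm or 0.2 rad) (height (world z) of cereal above 0.01 m or angle between cereal's own z axis and vertical above 0.2 rad).
It fails at once if the container is shoved more than 30 mm from its place (distance of cereal from where it was at the start of the episode above 0.03 m).
It fails at once if the small canister's lever is opened (value of joint canister_lever above 0.5 rad).
It fails at once if a bystander is moved more than 30 mm (distance of any of canister, bowl, mug, spoon, honey, milk, mill, scoop from where it was at the start of the episode above 0.03 m).
It also fails if it takes over 42 s, if anything falls off the work surface, if the arm or the gripper's body presses on something with over 40 N, if the wrist force passes 120 N, or if a joint passes its speed limit or range.

## Working session

There is one attempt and no reset: what is moved stays moved. The work goes in short steps, Python scripts to look and compute and a shell command to move; the robot and the scene stay as the last step left them, time stands still between calls to the robot, and variables do not carry over. Pictures are saved under pics/ and viewed, and the job is handed in when it is done.

```bash
ls; mkdir -p pics
cat > h.py <<'E'
import numpy as np,cv2
from station import sensors,cams,workorder,nets,manip
def save(s,n): cv2.imwrite('pics/'+n+'.png',s['image'][:,:,::-1])
def w(s,p):
    return (np.array(s['cam_to_world'])@np.append(p,1))[:3]
def st():
    s=sensors.read_state()
    print('t',round(s['t'],2),'pos',np.round(s['eef_pos'],4),'F',np.round(s['contact_force'],2),'grip',round(s['grip_width'],4));print(np.round(s['ee_rot'],3).tolist(),np.round(s['joints'],3))
E
python3 - <<'E'
from h import *
st()
for c in ['side','top']:
    s=cams.snapshot(c);save(s,c+'0')
    for l in ['cereal','lid_press','cereal_lever_pivot','cereal_lever_tip','canister','bowl','mug','honey','milk','mill']:
        r=nets.landmark_of(l,s)
        print(c,l,[(round(d['score'],2),np.round(w(s,d['point']),4).tolist()) for d in r[:2]])
E
```

```text
pics
t 0.0 pos [0.1962 0.6191 0.2215] F [ 0.18 -1.27 -0.65] grip 0.0873
[[-0.953, 0.302, -0.0], [0.302, 0.953, -0.002], [-0.0, -0.002, -1.0]] [-1.25   0.322 -0.07   1.452  0.023  1.371 -0.057]
side cereal [(0.59, [0.5856, -0.2151, -0.0029])]
side lid_press [(0.78, [0.6083, -0.2614, 0.1936]), (0.66, [0.4543, -0.4008, -0.004])]
side cereal_lever_pivot [(0.51, [0.5775, -0.183, 0.1975]), (0.24, [0.5864, -0.2167, -0.0012])]
side cereal_lever_tip [(0.61, [0.5706, -0.1813, 0.2566])]
side canister [(0.95, [0.6074, -0.0044, -0.0019])]
side bowl [(0.8, [0.5677, 0.2088, 0.0028])]
side mug [(0.91, [0.3839, 0.3448, -0.0013])]
side honey [(0.7, [0.4534, -0.4019, -0.0038])]
side milk [(0.21, [0.5672, 0.2093, -0.0011])]
side mill [(0.46, [0.6467, -0.4284, -0.0028]), (0.3, [0.5739, -0.1827, 0.1949])]
top cereal []
top lid_press [(0.62, [0.6021, -0.2662, 0.1927])]
top cereal_lever_pivot [(0.66, [0.5705, -0.187, 0.2])]
top cereal_lever_tip [(0.49, [0.5658, -0.1871, 0.2588])]
top canister [(0.77, [0.5998, -0.0059, 0.0018]), (0.16, [0.6957, 0.3838, -0.0047])]
top bowl [(0.95, [0.5652, 0.2096, 0.0009]), (0.63, [0.3987, -0.0243, -0.0009])]
top mug [(0.79, [0.386, 0.3486, -0.0012]), (0.28, [0.6048, -0.0059, 0.0012])]
top honey [(0.65, [0.4445, -0.402, 0.0012])]
top milk [(0.97, [0.6951, 0.3847, -0.0041])]
top mill [(0.9, [0.6426, -0.4277, 0.0032])]
```

View pics/side0.png

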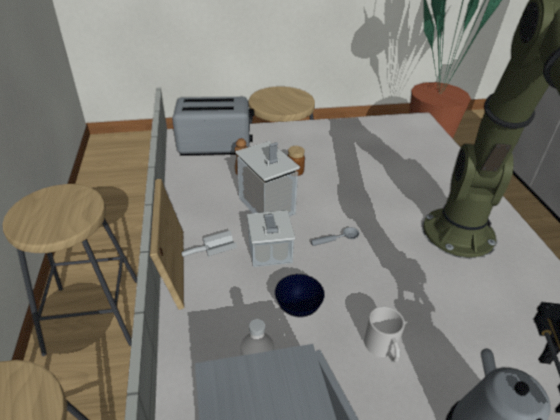

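View pics/top0.png

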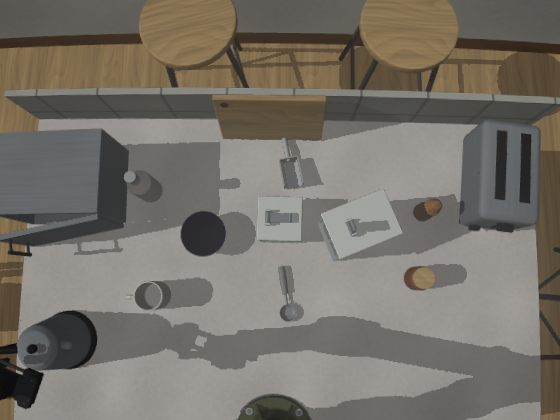

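The side picture shows the cereal box at about (268,180) with its lever up, next to the closed canister at (270,235). In the top picture the lid is at about (360,225) and the raised lever at (352,228), on the lid's left. I'll get the yaw and centre from the lid outline.

```bash
cat >> h.py <<'E'
def ray(s,uv):
    h=s['image'].shape[0]; f=h/2/np.tan(np.radians(s['vertical_fov'])/2)
    d=(np.array(uv,float).reshape(-1,2)-[s['cx'],s['cy']])/f; u=d.copy()
    for _ in range(30): u=d/(1+s['k1']*(u**2).sum(1,keepdims=True))
    T=np.array(s['cam_to_world']); v=np.c_[u[:,0],-u[:,1],-np.ones(len(u))]@T[:3,:3].T
    return T[:3,3],v
def atz(s,uv,z):
    o,v=ray(s,uv); return o+v*((z-o[2])/v[:,2])[:,None]
E
python3 - <<'E'
from h import *
s=cams.snapshot('top')
r=nets.regions_of('lid_press',s)
for d in r[:2]:
    m=d['region']; print(d['score'],m.sum(),np.argwhere(m).min(0),np.argwhere(m).max(0))
im=s['image'].copy(); im[r[0]['region'],0]=255
v=im[170:280,290:430]; cv2.imwrite('pics/c.png',cv2.resize(v,None,fx=5,fy=5,interpolation=cv2.INTER_NEAREST)[:,:,::-1])
g=s['image'].mean(2)
v=s['image'][170:280,290:430]; cv2.imwrite('pics/c2.png',cv2.resize(v,None,fx=5,fy=5,interpolation=cv2.INTER_CUBIC)[:,:,::-1])
E
```

```text
0.79 3378 [189 321] [258 402]
```

View pics/c2.png

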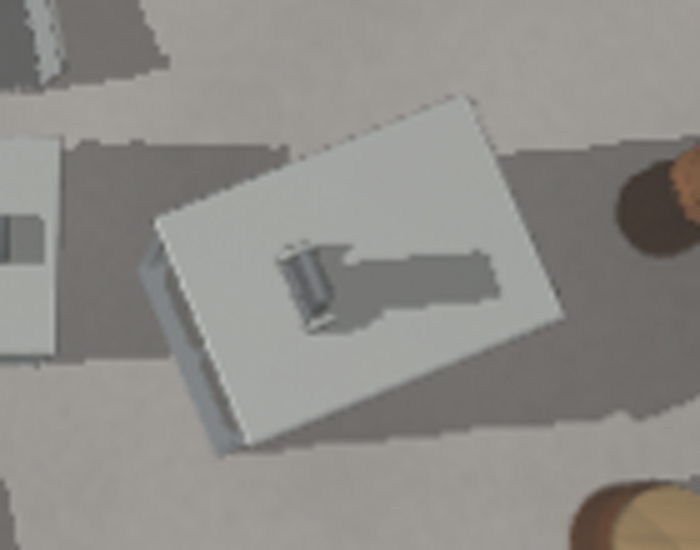

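View pics/c.png

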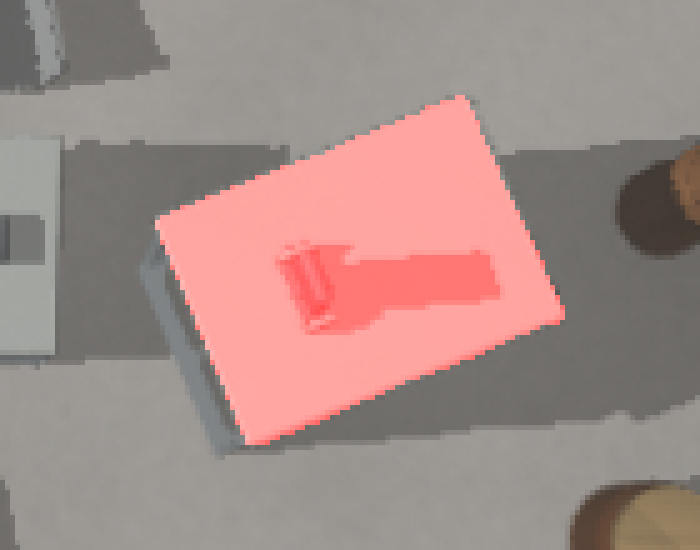

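The region mask follows the lid outline exactly. Its crop corners are (158,218), (465,97), (565,315) and (248,443), with the lever at (305,288) on the lid's left half.

Run:
```python
from h import *
s=cams.snapshot('top')
m=nets.regions_of('lid_press',s)[0]['region'].astype(np.uint8)
c=max(cv2.findContours(m,cv2.RETR_EXTERNAL,cv2.CHAIN_APPROX_NONE)[0],key=cv2.contourArea)[:,0]
for z in (.184,.188,.192):
    p=atz(s,c,z)[:,:2]
    r=cv2.minAreaRect((p*1000).astype(np.float32)); b=cv2.boxPoints(r)
    print(z,r)
z=.188
p=atz(s,c,z)[:,:2]; (cx,cy),(a,b_),ang=cv2.minAreaRect((p*1000).astype(np.float32))
C=np.array([cx,cy])/1000
cand=[np.radians(ang),np.radians(ang+90)]
d=[np.array([np.cos(t),np.sin(t)]) for t in cand]
d0=np.array([.365,-.931]); x=max([q*np.sign(q@d0) for q in d],key=lambda q:q@d0)
print('x',x,np.degrees(np.arctan2(x[1],x[0])),'press',C+.05*x,'pivot',C-.032*x)
```

```text
0.184 ((583.0188598632812, -218.6279296875), (126.08845520019531, 175.22621154785156), 23.00918197631836)
0.188 ((582.4960327148438, -217.97634887695312), (125.64250183105469, 174.6064453125), 23.009185791015625)
0.192 ((581.9732666015625, -217.32479858398438), (125.19654083251953, 173.9866485595703), 23.009197235107422)
x [ 0.3908787 -0.9204422] -66.99081420898438 press [ 0.60203997 -0.26399846] pivot [ 0.56998791 -0.1885222 ]
```

```bash
python3 -m pendant '[[[0,0,-0.48],0,1],[[0,0,-0.48],0,1],[[0,0,-0.48],0,1],[[0,0,-0.48],0,1]]' 20
python3 - <<'E'
from h import *
st()
R=np.array(sensors.read_state()['ee_rot']);p=np.array(sensors.read_state()['eef_pos'])
print((R.T@(np.array([.42,.22,.34])-p)/.25).round(3))
E
```

```text
t: 1.63
eef_pos: [0.197, 0.6223, 0.3523]
ee_rot: [[-0.953, 0.302, 0.004], [0.302, 0.953, 0.014], [0.001, 0.014, -1.0]]
contact_force: [-0.0, -0.0, 1.6]
grip_width: 0.0683
t 1.63 pos [0.197  0.6223 0.3523] F [-0.04 -0.04  1.59] grip 0.0683
[[-0.953, 0.302, 0.004], [0.302, 0.953, 0.014], [0.001, 0.014, -1.0]] [-1.256  0.293 -0.066  1.232  0.019  1.603 -0.054]
[-1.337 -1.265  0.03 ]
```

```bash
python3 -m pendant '[[[-0.12,-0.11,0],0.03,1],[[-0.24,-0.22,0],0.06,1],[[-0.36,-0.33,0],0.09,1],[[-0.48,-0.44,0],0.12,1],[[-0.6,-0.55,0],0.14,1]]'
python3 - <<'E'
from h import *
st()
R=np.array(sensors.read_state()['ee_rot']);p=np.array(sensors.read_state()['eef_pos'])
for t in ([.42,.22,.34],[.602,-.264,.3]): print((R.T@(np.array(t)-p)/.25).round(3))
print(np.degrees(np.arctan2(R[1,1],R[0,1])))
E
```

```text
t: 2.05
eef_pos: [0.2985, 0.4415, 0.3427]
ee_rot: [[-0.731, 0.682, 0.0], [0.682, 0.731, 0.001], [0.0, 0.001, -1.0]]
contact_force: [0.4, 0.4, 1.0]
grip_width: 0.0352
t 2.05 pos [0.2985 0.4415 0.3427] F [0.36 0.38 1.  ] grip 0.0352
[[-0.731, 0.682, 0.0], [0.682, 0.731, 0.001], [0.0, 0.001, -1.0]] [-1.094  0.038  0.07   1.543 -0.003  1.559 -0.204]
[-0.96  -0.316  0.01 ]
[-2.813 -1.235  0.169]
46.9765360271244
```

```bash
python3 -m pendant '[[[-0.15,-0.05,0],0.03,1],[[-0.3,-0.1,0],0.06,1],[[-0.45,-0.15,0],0.09,1],[[-0.6,-0.2,0],0.12,1],[[-0.76,-0.25,0],0.133,1]]'
python3 - <<'E'
from h import *
st()
R=np.array(sensors.read_state()['ee_rot']);p=np.array(sensors.read_state()['eef_pos'])
for t in ([.602,-.264,.3],): print((R.T@(np.array(t)-p)/.25).round(3))
print(np.degrees(np.arctan2(R[1,1],R[0,1])))
E
```

```text
t: 2.47
eef_pos: [0.395, 0.267, 0.3429]
ee_rot: [[-0.392, 0.92, 0.0], [0.92, 0.392, 0.001], [0.001, 0.001, -1.0]]
contact_force: [1.1, 0.5, 0.8]
grip_width: 0.0031
t 2.47 pos [0.395  0.267  0.3429] F [1.06 0.46 0.79] grip 0.0031
[[-0.392, 0.92, 0.0], [0.92, 0.392, 0.001], [0.001, 0.001, -1.0]] [-0.915 -0.092  0.245  1.667  0.022  1.563 -0.268]
[-2.279 -0.071  0.169]
23.08453385538027
```

```bash
python3 -m pendant '[[[-0.15,0,0],0,1],[[-0.3,0,0],0,1],[[-0.45,0,0],0,1],[[-0.6,0,0],0,1],[[-0.75,0,0],0,1]]'; python3 -m pendant '[[[-0.15,0,0],0,1],[[-0.3,0,0],0,1],[[-0.45,0,0],0,1],[[-0.6,0,0],0,1],[[-0.75,0,0],0,1]]'
python3 - <<'E'
from h import *
st()
R=np.array(sensors.read_state()['ee_rot']);p=np.array(sensors.read_state()['eef_pos'])
for t in ([.602,-.264,.3],): print((R.T@(np.array(t)-p)/.25).round(3))
print(np.degrees(np.arctan2(R[1,1],R[0,1])))
E
```

```text
t: 2.88
eef_pos: [0.4692, 0.0944, 0.3429]
ee_rot: [[-0.395, 0.919, 0.001], [0.919, 0.395, 0.001], [0.0, 0.001, -1.0]]
contact_force: [1.3, 0.2, 0.1]
grip_width: 0.0004
t: 3.3
eef_pos: [0.5433, -0.0776, 0.343]
ee_rot: [[-0.396, 0.918, 0.001], [0.918, 0.396, 0.001], [0.0, 0.001, -1.0]]
contact_force: [0.9, -0.6, -1.8]
grip_width: 0.0005
t 3.3 pos [ 0.5433 -0.0776  0.343 ] F [ 0.86 -0.58 -1.79] grip 0.0005
[[-0.396, 0.918, 0.001], [0.918, 0.396, 0.001], [0.0, 0.001, -1.0]] [-0.565  0.071  0.706  1.526 -0.047  1.56   0.547]
[-0.778 -0.08   0.172]
23.3062499137079
```

```bash
python3 -m pendant '[[[-0.15,-0.02,0],0,1],[[-0.3,-0.04,0],0,1],[[-0.45,-0.06,0],0,1],[[-0.6,-0.08,0],0,1],[[-0.75,-0.08,0],0,1]]';  python3 -m pendant '[[[0,0,0.15],0,1],[[0,0,0.17],0,1],[[0,0,0.17],0,1]]';python3 - <<'E'
from h import *
st()
R=np.array(sensors.read_state()['ee_rot']);p=np.array(sensors.read_state()['eef_pos'])
for t in ([.602,-.264,.2],): print((R.T@(np.array(t)-p)/.25).round(3))
s=cams.snapshot('side');save(s,'s1');s=cams.snapshot('wrist');save(s,'w1')
for l in ['lid_press','cereal_lever_pivot','cereal_lever_tip']:
        r=nets.landmark_of(l,s)
        print(l,[(round(d['score'],2),np.round(w(s,d['point']),4).tolist()) for d in r[:2]])
E
```

```text
t: 3.72
eef_pos: [0.5985, -0.2582, 0.343]
ee_rot: [[-0.395, 0.919, 0.001], [0.919, 0.395, -0.0], [-0.0, 0.001, -1.0]]
contact_force: [0.8, 1.4, 0.5]
grip_width: 0.0007
t: 3.97
eef_pos: [0.5976, -0.2551, 0.2973]
ee_rot: [[-0.395, 0.919, -0.005], [0.919, 0.395, 0.002], [0.004, -0.004, -1.0]]
contact_force: [0.0, 1.5, 0.3]
grip_width: 0.0005
t 3.97 pos [ 0.5976 -0.2551  0.2973] F [0.01 1.52 0.32] grip 0.0005
[[-0.395, 0.919, -0.005], [0.919, 0.395, 0.002], [0.004, -0.004, -1.0]] [-0.234  0.374  0.815  1.352 -0.269  1.534  0.964]
[-0.042  0.004  0.389]
lid_press [(0.8, [0.6062, -0.2571, 0.1878])]
cereal_lever_pivot [(0.69, [0.571, -0.1882, 0.1946])]
cereal_lever_tip [(0.61, [0.5714, -0.1823, 0.2581])]
```

View pics/s1.png

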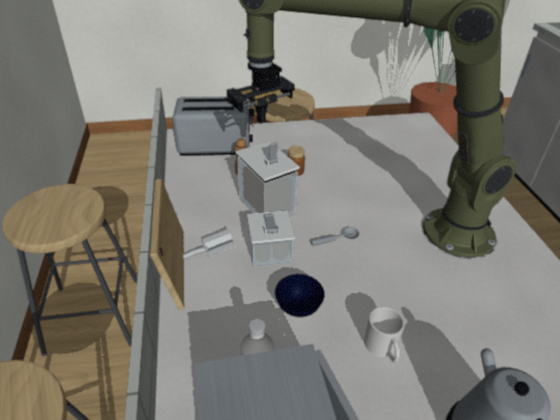

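View pics/w1.png

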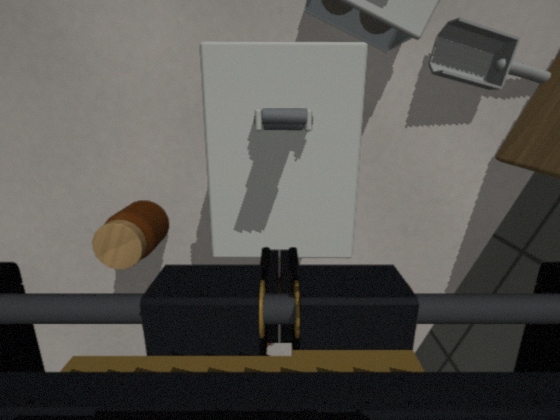

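The side picture shows the closed fingers above the far (+x) end of the lid at about (262,110). In the wrist picture the lid is square to the tool and the lever, at (284,118), is well clear of the fingers.

```bash
python3 -m pendant '[[[-0.02,0,0.1],0,1],[[-0.03,0,0.2],0,1],[[-0.03,0,0.3],0,1],[[-0.03,0,0.37],0,1],[[-0.03,0,0.37],0,1]]';  python3 -m pendant '[[[0,0,0.02],0,1],[[0,0,0.03],0,1],[[0,0,0.04],0,1],[[0,0,0.05],0,1]]';python3 -c "from h import *
st()"
```

```text
t: 4.63
eef_pos: [0.6005, -0.2607, 0.2048]
ee_rot: [[-0.397, 0.918, -0.004], [0.918, 0.397, 0.003], [0.004, -0.003, -1.0]]
contact_force: [0.7, 0.6, 0.4]
grip_width: 0.0003
t: 4.97
eef_pos: [0.6024, -0.2632, 0.1964]
ee_rot: [[-0.396, 0.918, 0.002], [0.918, 0.396, -0.001], [-0.002, 0.002, -1.0]]
contact_force: [-1.1, 0.1, 1.0]
grip_width: 0.0006
t 4.97 pos [ 0.6024 -0.2632  0.1964] F [-1.1   0.14  1.04] grip 0.0006
[[-0.396, 0.918, 0.002], [0.918, 0.396, -0.001], [-0.002, 0.002, -1.0]] [-0.22   0.427  0.793  1.495 -0.309  1.346  1.003]
```

```bash
python3 -m pendant '[[[0,0,0.01],0,1],[[0,0,0.02],0,1],[[0,0,0.03],0,1],[[0,0,0.04],0,1],[[0,0,0.04],0,1]]';  python3 -m pendant '[[[0,0,0.01],0,1],[[0,0,0.015],0,1],[[0,0,0.02],0,1],[[0,0,0.02],0,1]]'
```

```text
t: 5.38
eef_pos: [0.6019, -0.2631, 0.1855]
ee_rot: [[-0.395, 0.919, 0.001], [0.919, 0.395, -0.0], [-0.0, 0.001, -1.0]]
contact_force: [0.3, 0.1, 2.3]
grip_width: 0.0003
t: 5.72
eef_pos: [0.6019, -0.263, 0.1806]
ee_rot: [[-0.395, 0.919, 0.001], [0.919, 0.395, -0.0], [-0.0, 0.001, -1.0]]
contact_force: [-0.0, -0.0, 3.5]
grip_width: 0.0006
```

```bash
python3 -m pendant '[[[0,0,0.004],0,1],[[0,0,0.008],0,1],[[0,0,0.012],0,1],[[0,0,0.012],0,1]]';  python3 -m pendant '[[[0,0,0.004],0,1],[[0,0,0.008],0,1],[[0,0,0.008],0,1]]'; python3 -m pendant '[[[0,0,0.004],0,1],[[0,0,0.008],0,1],[[0,0,0.008],0,1]]'
```

```text
t: 6.05
eef_pos: [0.6019, -0.2631, 0.1784]
ee_rot: [[-0.395, 0.919, 0.001], [0.919, 0.395, 0.0], [-0.0, 0.001, -1.0]]
contact_force: [-1.7, 1.9, 8.7]
grip_width: 0.0004
t: 6.3
eef_pos: [0.602, -0.2631, 0.1782]
ee_rot: [[-0.395, 0.919, 0.002], [0.919, 0.395, 0.001], [-0.0, 0.002, -1.0]]
contact_force: [-4.1, 2.7, 16.4]
grip_width: 0.0004
t: 6.55
eef_pos: [0.6021, -0.2632, 0.178]
ee_rot: [[-0.395, 0.919, 0.003], [0.919, 0.395, 0.001], [-0.0, 0.003, -1.0]]
contact_force: [-6.7, 4.4, 24.4]
grip_width: 0.0003
```

The force has climbed to 24 N with the TCP stopped at z = 0.178, so the lid is against its hard stop. Next I'll retract and check it.

```bash
python3 -m pendant '[[[0,0,-0.04],0,1],[[0,0,-0.16],0,1],[[0,0,-0.32],0,1],[[0,0,-0.49],0,1],[[0,0,-0.49],0,1]]'; python3 -m pendant '[[[0.12,0,0],0,1],[[0.25,0,0],0,1],[[0.37,0,0],0,1],[[0.47,0,0],0,1],[[0.47,0,0],0,1]]'
python3 - <<'E'
from h import *
st()
R=np.array(sensors.read_state()['ee_rot']);p=np.array(sensors.read_state()['eef_pos'])
for t in ([.557,-.156,.228],): print((R.T@(np.array(t)-p)/.25).round(3))
for c in ['side','top','wrist']:
    s=cams.snapshot(c);save(s,c+'2')
    for l in ['lid_press','cereal_lever_pivot','cereal_lever_tip']:
        r=nets.landmark_of(l,s)
        print(c,l,[(round(d['score'],2),np.round(w(s,d['point']),4).tolist()) for d in r[:2]])
s=cv2.imread('pics/side2.png'); cv2.imwrite('pics/side2c.png',cv2.resize(s[70:220,180:360],None,fx=4,fy=4,interpolation=cv2.INTER_CUBIC))
E
```

```text
t: 6.97
eef_pos: [0.6041, -0.2651, 0.3039]
ee_rot: [[-0.395, 0.919, 0.011], [0.919, 0.395, -0.005], [-0.009, 0.009, -1.0]]
contact_force: [-0.5, -0.6, 1.1]
grip_width: 0.0003
t: 7.38
eef_pos: [0.5547, -0.1489, 0.2949]
ee_rot: [[-0.402, 0.916, -0.001], [0.916, 0.402, 0.005], [0.005, 0.001, -1.0]]
contact_force: [0.5, 0.5, -0.3]
grip_width: 0.0003
t 7.38 pos [ 0.5547 -0.1489  0.2949] F [ 0.48  0.48 -0.29] grip 0.0003
[[-0.402, 0.916, -0.001], [0.916, 0.402, 0.005], [0.005, 0.001, -1.0]] [-0.481  0.161  0.797  1.554 -0.119  1.478  0.735]
[-0.031 -0.003  0.267]
side lid_press [(0.8, [0.6094, -0.2582, 0.1817]), (0.7, [0.6492, -0.4266, -0.0013])]
side cereal_lever_pivot [(0.46, [0.5755, -0.1818, 0.1842])]
side cereal_lever_tip [(0.51, [0.5729, -0.1831, 0.2456])]
top lid_press []
top cereal_lever_pivot []
top cereal_lever_tip [(0.47, [0.6016, -0.0082, 0.0027])]
wrist lid_press [(0.93, [0.6038, -0.2615, 0.1767])]
wrist cereal_lever_pivot [(0.7, [0.5706, -0.1855, 0.1861])]
wrist cereal_lever_tip []
```

View pics/side2c.png

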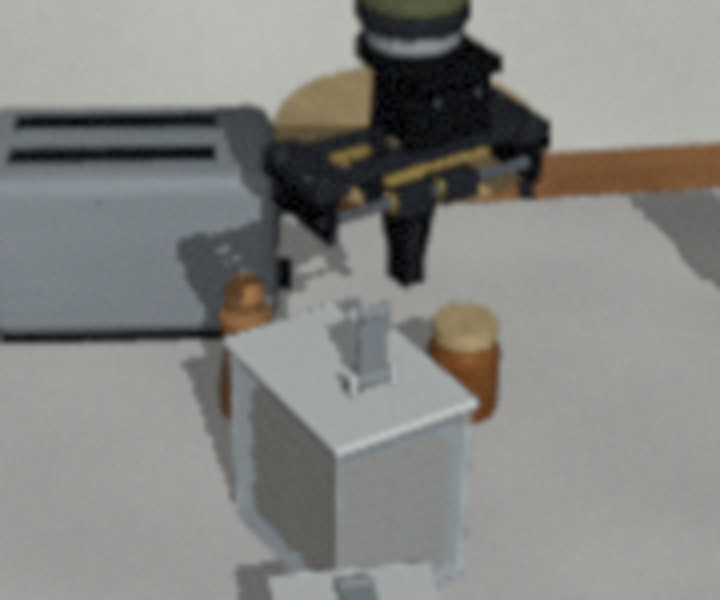

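View pics/wrist2.png

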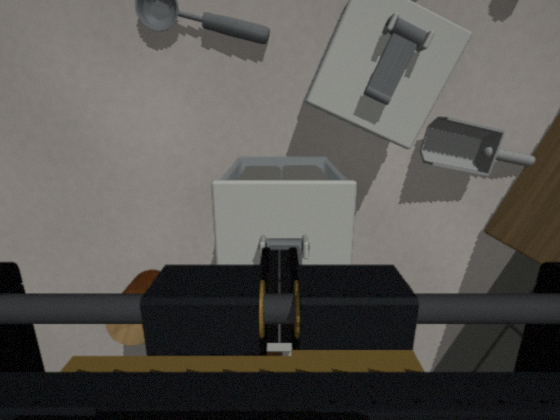

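The side picture shows the lid seated with no gap and the lever still upright at about (372,345) in the crop. The wrist camera puts lid_press at z = 0.177, so the lid is home. I'll lower the fingertips on the lever's -x side.

```bash
python3 -m pendant '[[[0,0,0.09],0,1],[[0,0,0.18],0,1],[[0,0,0.26],0,1],[[0,0,0.26],0,1],[[0,0,0.26],0,1]]'
python3 - <<'E'
from h import *
st()
R=np.array(sensors.read_state()['ee_rot']);p=np.array(sensors.read_state()['eef_pos'])
for q in (-.056,-.0,.015):
    print(q,(R.T@(np.r_[np.array([.583,-.218])+q*np.array([.391,-.92]),.226]-p)/.25).round(3))
s=cams.snapshot('side');save(s,'s3')
s=cv2.imread('pics/s3.png'); cv2.imwrite('pics/s3c.png',cv2.resize(s[70:220,180:360],None,fx=4,fy=4,interpolation=cv2.INTER_CUBIC))
E
```

```text
t: 8.4
eef_pos: [0.5547, -0.1549, 0.2301]
ee_rot: [[-0.395, 0.919, -0.002], [0.919, 0.395, 0.0], [0.001, -0.002, -1.0]]
contact_force: [0.4, 0.0, 0.9]
grip_width: 0.0004
t 8.4 pos [ 0.5547 -0.1549  0.2301] F [0.4  0.05 0.85] grip 0.0004
[[-0.395, 0.919, -0.002], [0.919, 0.395, 0.0], [0.001, -0.002, -1.0]] [-0.467  0.196  0.795  1.653 -0.142  1.354  0.756]
-0.056 [-0.053  0.005  0.016]
-0.0 [-0.277  0.004  0.016]
0.015 [-0.337  0.004  0.016]
```

View pics/s3c.png

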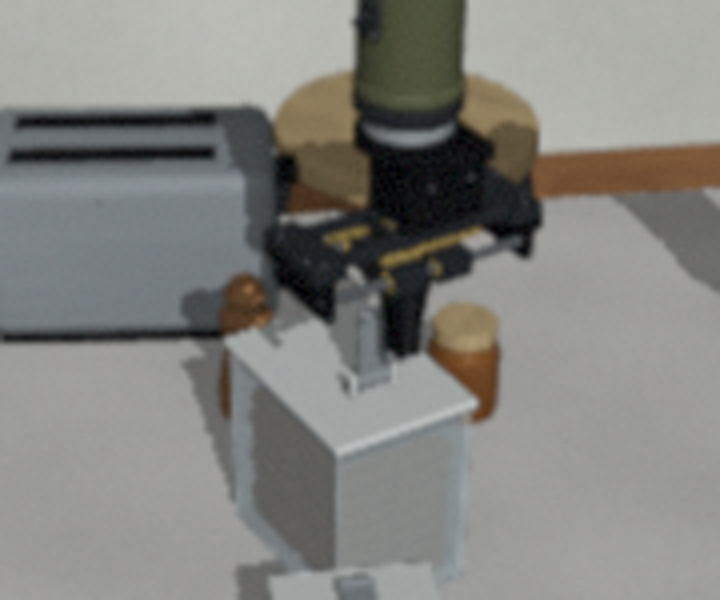

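The fingers look as if they are behind the lever, which disagrees with the pose I computed. I'll check by projecting the known points into the picture.

```bash
cat >> h.py <<'E'
def proj(s,P):
    h=s['image'].shape[0]; f=h/2/np.tan(np.radians(s['vertical_fov'])/2)
    q=np.linalg.inv(np.array(s['cam_to_world']))@np.append(P,1)
    u=np.array([q[0],-q[1]])/-q[2]; u=u*(1+s['k1']*(u@u)); return u*f+[s['cx'],s['cy']]
E
python3 - <<'E'
from h import *
s=cams.snapshot('side'); p=np.array(sensors.read_state()['eef_pos'])
print(np.array(s['cam_to_world'])[:3,3])
for n,P in dict(tcp=p,pivot=[.571,-.188,.188],tip=[.571,-.188,.248],press=[.602,-.264,.178],tcp40=p+[0,0,.07]).items():
    q=proj(s,np.array(P)); print(n,q.round(1),((q-[180,70])*4).round())
im=cv2.resize(s['image'][100:200,220:330],None,fx=7,fy=6,interpolation=cv2.INTER_LANCZOS4); cv2.imwrite('pics/s4c.png',cv2.convertScaleAbs(im[:,:,::-1],alpha=1.3))
s=cams.snapshot('top')
im=cv2.resize(s['image'][150:280,290:430],None,fx=5,fy=4.5,interpolation=cv2.INTER_LANCZOS4); cv2.imwrite('pics/t4c.png',im[:,:,::-1])
E
```

```text
[0.76178367 0.94097055 0.96207107]
tcp [280.6 156.6] [402. 347.]
pivot [273.6 163.3] [374. 373.]
tip [273.8 146.4] [375. 306.]
press [260.1 153.3] [321. 333.]
tcp40 [281.2 135.9] [405. 264.]
```

View pics/s4c.png

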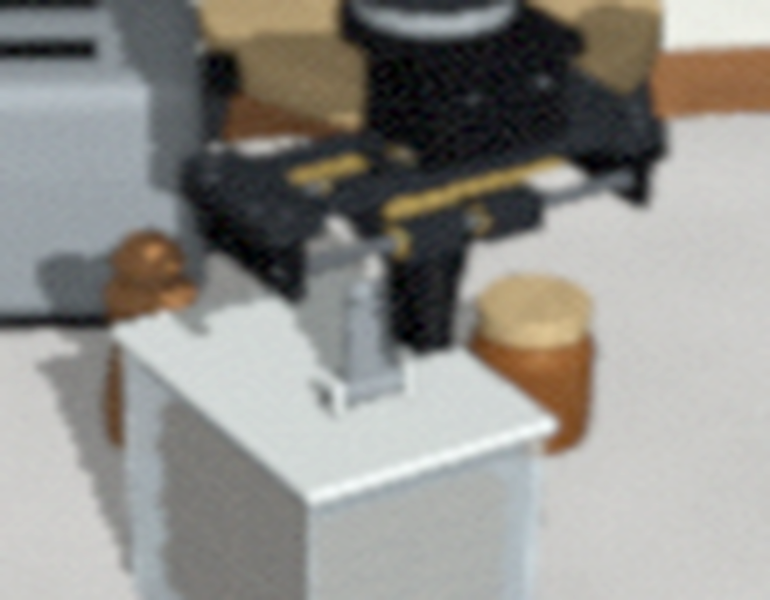

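View pics/t4c.png

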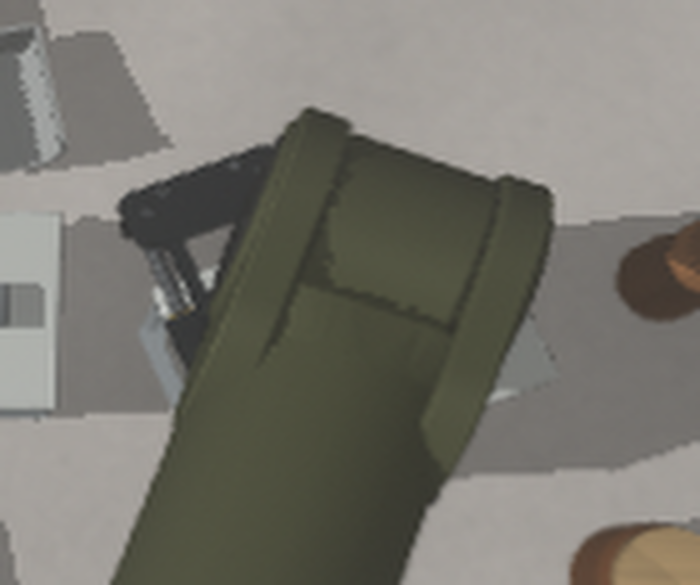

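The projected TCP (402,347) lands on the fingertip in the picture, so the geometry agrees: the fingers stand beside the lever and in front of it. I'll push in stages.

```bash
python3 -m pendant '[[[-0.03,0,0],0,1],[[-0.06,0,0],0,1],[[-0.09,0,0],0,1],[[-0.12,0,0],0,1],[[-0.15,0,0],0,1]]'; python3 -m pendant '[[[-0.03,0,0],0,1],[[-0.06,0,0],0,1],[[-0.09,0,0],0,1],[[-0.12,0,0],0,1],[[-0.13,0,0],0,1]]'
python3 - <<'E'
from h import *
s=cams.snapshot('side')
im=cv2.resize(s['image'][100:200,220:330],None,fx=7,fy=6,interpolation=cv2.INTER_LANCZOS4); cv2.imwrite('pics/s5c.png',cv2.convertScaleAbs(im[:,:,::-1],alpha=1.3))
E
```

```text
t: 8.97
eef_pos: [0.5703, -0.1901, 0.2305]
ee_rot: [[-0.395, 0.919, -0.0], [0.919, 0.395, 0.0], [0.0, -0.0, -1.0]]
contact_force: [0.5, 1.0, 0.6]
grip_width: 0.0003
t: 9.38
eef_pos: [0.583, -0.2212, 0.2305]
ee_rot: [[-0.394, 0.919, -0.0], [0.919, 0.394, -0.001], [-0.001, -0.001, -1.0]]
contact_force: [0.1, -0.4, 0.1]
grip_width: 0.0004
```

View pics/s5c.png

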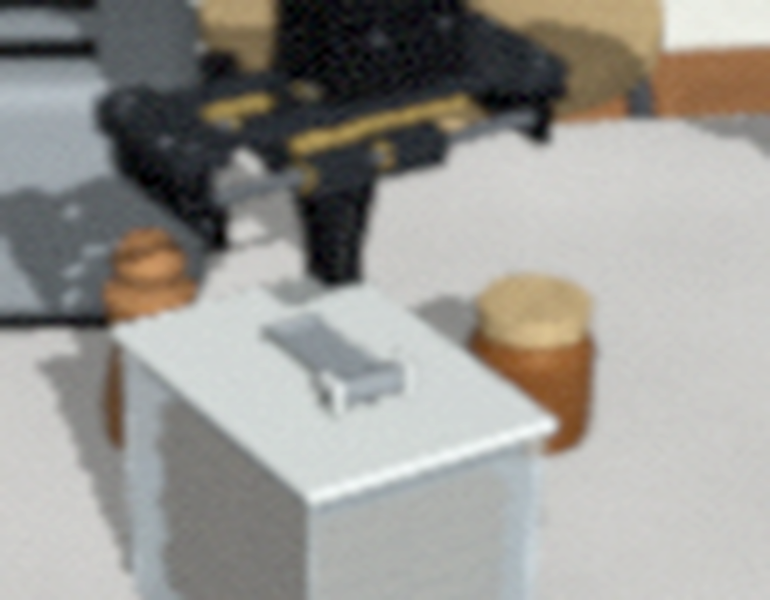

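The lever has snapped over and now lies from (365,385) to (290,325) in the crop. I'll retreat upwards and verify.

```bash
python3 -m pendant '[[[0,0,-0.1],0,1],[[0,0,-0.25],0,1],[[0,0,-0.4],0,1],[[0,0,-0.45],0,1]]'; python3 -m pendant '[[[0.15,0,0],0,1],[[0.3,0,0],0,1],[[0.45,0,0],0,1],[[0.6,0,0],0,1],[[0.7,0,0],0,1]]'; python3 -m pendant '[[[0,0,0],0,1],[[0,0,0],0,1],[[0,0,0],0,1]]'
python3 - <<'E'
from h import *
st()
for c in ['side','top','wrist']:
    s=cams.snapshot(c);save(s,c+'6')
    for l in ['lid_press','cereal_lever_pivot','cereal_lever_tip']+(['canister','mill','honey'] if c=='top' else []):
        r=nets.landmark_of(l,s)
        print(c,l,[(round(d['score'],2),np.round(w(s,d['point']),4).tolist()) for d in r[:2]])
s=cv2.imread('pics/side6.png'); cv2.imwrite('pics/s6c.png',cv2.resize(s[100:200,220:330],None,fx=7,fy=6,interpolation=cv2.INTER_CUBIC))
E
```

```text
t: 9.77
eef_pos: [0.5842, -0.2202, 0.3488]
ee_rot: [[-0.395, 0.918, 0.007], [0.918, 0.396, -0.002], [-0.005, 0.006, -1.0]]
contact_force: [0.6, 0.1, -0.0]
grip_width: 0.0002
t: 10.18
eef_pos: [0.5124, -0.0547, 0.3431]
ee_rot: [[-0.399, 0.917, -0.0], [0.917, 0.399, 0.002], [0.002, 0.001, -1.0]]
contact_force: [0.8, 0.3, -0.9]
grip_width: 0.0006
t: 10.43
eef_pos: [0.5138, -0.0595, 0.3433]
ee_rot: [[-0.395, 0.919, 0.001], [0.919, 0.395, -0.0], [-0.001, 0.001, -1.0]]
contact_force: [0.3, -1.2, -0.3]
grip_width: 0.0004
t 10.43 pos [ 0.5138 -0.0595  0.3433] F [ 0.27 -1.18 -0.35] grip 0.0004
[[-0.395, 0.919, 0.001], [0.919, 0.395, -0.0], [-0.001, 0.001, -1.0]] [-0.652 -0.02   0.712  1.596  0.013  1.56   0.465]
side lid_press [(0.7, [0.6069, -0.2598, 0.1816])]
side cereal_lever_pivot [(0.71, [0.5744, -0.1843, 0.1832])]
side cereal_lever_tip [(0.67, [0.6466, -0.4279, -0.0031]), (0.47, [0.5957, -0.2386, 0.187])]
top lid_press [(0.78, [0.5994, -0.2672, 0.1827])]
top cereal_lever_pivot [(0.78, [0.5716, -0.1883, 0.1923])]
top cereal_lever_tip [(0.68, [0.5901, -0.2436, 0.1882])]
top canister [(0.68, [0.6026, -0.0082, 0.0004])]
top mill [(0.56, [0.6467, -0.4289, 0.0036])]
top honey [(0.67, [0.447, -0.4006, 0.0031])]
wrist lid_press []
wrist cereal_lever_pivot []
wrist cereal_lever_tip [(0.58, [0.5931, -0.2412, 0.1849])]
```

View pics/s6c.png

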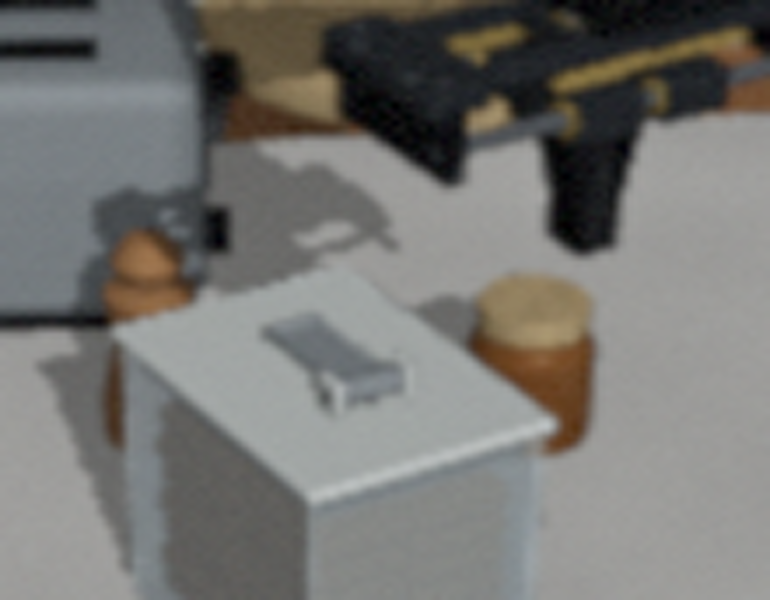

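View pics/wrist6.png

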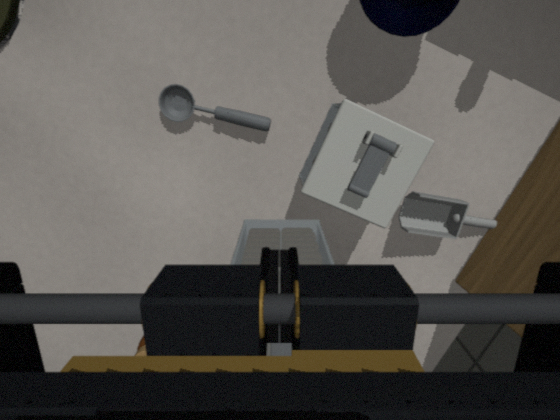

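View pics/top6.png

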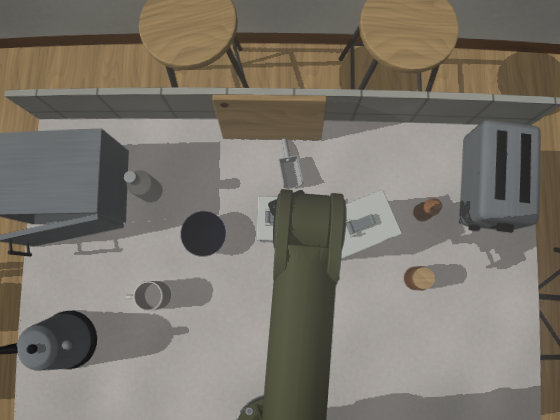

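The side picture shows the lever flat from about (365,385) to (285,325) in the crop. The measured tip height is 0.185–0.188, against 0.188 for flat. The top and wrist pictures show the bystanders where they started, and the arm is clear of everything.

```bash
python3 -c "from h import *
print(workorder.job_done())"
```

```text
the job is handed in; nothing more can be done
None
```

The lid is pressed home and its lever has snapped flat. I handed the job in at about 10.6 s of the 42 s allowed; the hand-in reports no verdict.

**What I did:**
- **Lid:** I pressed it down at lid_press with the closed fingertips until they stopped at z = 0.178 m with about 24 N on the tool.
- **Lever:** I pushed it from its -x side until it snapped over, then lifted the arm clear.

**Last checks:**
- **Lever tip:** the three cameras put it at z = 0.185–0.188 m, where flat is 0.188 m.
- **Lid:** the wrist camera put lid_press at z = 0.177 m after the press. The side and top cameras read about 0.182 m at the end, within the networks' 4 mm error of 0.178 m.
- **Container:** the lever pivot and lid_press were still within a few millimetres of where they started.
- **Bystanders:** the canister, mill and honey jar were measured within about 5 mm of where they started. The others I judged only by eye, and they looked unmoved. The canister's lever still looks flat.

**Disagreements:**
- One side picture seemed to show the fingers behind the lever. Projecting the tool position into it showed they were beside the lever and in front of it.
- The networks gave a few wrong detections, such as a lever tip reported at the mill, which I ignored.

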